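Drive the taper test plug home in the breathing-system port

ROBOT

A 6-joint arm with a two-finger parallel gripper is mounted at the origin on the work surface. World frame = base frame: x ahead of the robot, y to its left, z up, the work surface at z = 0. Lengths are in mm, angles in rad, forces in N, time in s.
With the tool pointing down it reaches from about 300 to 775 mm from the base axis. Payload 14.6 kg.
Tool frame: the origin (TCP) lies between the finger pads; the fingertips stand 19 mm ahead of it and the grasp point (between the pads) is the TCP; z points along the fingers, y is the line along which they close (so a half turn about z gives the same grasp; the last joint's range is limited). The gripper opens to 94 mm and grips with 3 to 60 N. Pads are 16 mm wide; open, the fingers measure 119 mm over their backs; the gripper's body (75 mm by 177 mm) begins 78 mm behind the grasp point.
Start: joints at [-1.388, 0.3, 1.521, -0, 1.321, -0.067], TCP at [135.959, -532.921, 224.446] pointing down, gripper open.
Joint ranges: [-3.03, 3.03], [-0.79, 2.21], [0.23, 2.52], [-1.04, 4.18], [0, 3.07], [-2.55, 2.55]. Speed limits (rad/s): [2.22, 2.22, 2.57, 3.14, 3.14, 3.14].

INTERFACE

Orientations are given as [roll, pitch, yaw] about the fixed x, y, z axes, in that order (R = Rz(yaw) Ry(pitch) Rx(roll)).
In Python, from cell import monitor, imaging, job, find_in, trace gives the robot as it stands. The module is installed in compiled form; this text tells all that it offers.
- The arm moves only by the tool arm_command, never from a script. Its argument "steps" is a list of rows, each a list of 5 numbers: the opening, from 0 (shut) to 1 (fully open), then the shift along the tool's x, y, z in mm, then the turn about the tool's z in degrees. In form: [[gripper, dx, dy, dz, turn], ...]. A call has 1 to 20 rows; each row is the pose to reach, as a shift and turn from the pose commanded when the call began, along the tool's axes at that moment; what a row does not reach only later rows make up. A row lasts 1/8 s, in which the tool goes at most 62.5 mm and 10.7 degrees, less where a joint would pass 70% of its speed; a pose out of reach is approached as far as the arm can. A call with a gripper value outside its range is refused whole. The fingers move at their own pace and stop on an object; "force" is the grip in N (left out, the last holds). Time passes only in rows, so rows that repeat a pose let the fingers close. It gives the time, the measured TCP pose, the force, the opening and the grip force at its end, in the units of the state.
- monitor.read_state(): the state, without advancing time (a new reading comes with each control period).
- imaging.camera(name): name is "scene" or "side" or "wrist"; returns a dict with "img" (400x640x3 uint8, red, green, blue), "mtx" (3x3 intrinsics, pixels), "view" (4x4, takes a point from world to camera coordinates). Camera axes: x right, y down, z forward; pixel columns grow to the right and rows downward; lengths in mm; the calibration is good to about 2 mm. The wrist camera is an equidistant fisheye: a pixel r from the principal point sees the ray r / f radians off the axis. A picture is of the moment at which its call begins. There is no depth.
- job.sign_off(): hands the job in; it is judged then, once.
Trained networks look in a picture, given as the dict that the camera call returned (one of the last four; its "shot" number tells which), for a name from the list of things; names that differ only in an ending like _2 or _b are one class to them, and where a whole thing is asked for, a point or a joint stands for the part that bears it (a point fixed in the world has none). Each returns a list of dicts, best first, with "p" (0 to 1); they miss things now and then, are a little off and sometimes report something else, mostly with a low value. They report only what shows in the picture. A call takes as long as a camera call.
- find_in(picture, target): "rect" ([centre column, centre row, width, height] in pixels, round what is visible of it).
- trace(picture, target): "region" (400x640 bool, what is visible of it) and "rect" ([centre column, centre row, width, height] in pixels, round what is visible of it).
The state is a dict: "clock": time; "joints": joint angles; "qd": joint speeds; "effort": joint torques, N m; "eef_pos": TCP position; "eef_rot": TCP orientation; "wrist_force": force on the tool from outside, world axes, zero at the start; "moment": the same for the moment, N m; "finger_gap": finger opening in mm; "finger_force": force on a finger pad.
Only numpy, scipy, OpenCV 4.12 (cv2) and the standard library are available. Lean on these libraries where they do the work, as an engineer would, in place of code of your own. Each camera call takes 0.05 s, during which the arm holds its last target. There are 200 camera calls.

TASK

Close the breathing block's round port for its leak test: set the taper plug upright in the port and let go of it, then tap it down on its steel cap with the closed fingers until it is locked, that is, until it goes no deeper under a firm last tap of about 25 N. How deep that is differs from port to port and has to be felt; never tap harder than about 30 N, leave the other parts on the table where they are, and finish clear of the plug.

Things in the scene. Friction and masses are not known exactly. Their poses are not given: they have to be found in the camera images.
- plug_mid (a point): taper plug: grey plastic, 75 mm tall, 80 to 160 g, loose, standing on its narrow end. From below: tapered shank 34 mm long, 29 mm across at the top, 22 mm near the tip, tip bevelled to 17 mm; flange 46 mm across, 6 mm thick; grip head 30 mm across, 32 mm tall; steel cap 3 mm. Point on its axis half-way up: 37.5 mm above the tip and below the top, 3.5 mm above the flange's underside. z up the axis
- port_rim (a point): taper port: round amber tube, 54 mm across outside, standing on the amber block; its rim is 90 to 110 mm above the table (the block's height varies). Point: centre of the open mouth in the plane of the rim, z up, axes parallel to the block's. Inside is a hidden end stop: driven home, the plug's flange is somewhere between 0 and 13 mm above this rim
- sleeve_mouth (a point): mouth of the port's dark sealing sleeve, 2 mm below the rim on its axis: eight sprung leaves with the plug's taper, 25 mm across here, narrowing downward. By its own weight the plug goes snug with its flange about 16 mm above the rim; driving it takes about 4 N at first, rising to 6 to 14 N; on the end stop it stiffens to 15 N per mm or more. It stays where driven, springing back under 1 mm
- block: the fixed breathing block: amber plastic on an aluminium base, 150 x 210 mm; origin at the centre of its underside (which may lie up to 20 mm below the table top), the amber top 70 mm above it, the port's rim 110 mm. The port is 50 mm from the origin along +y; a black relief-valve knob, 46 mm across, top 108 mm above the origin, stands 50 mm along -y
- cartridge_mid (a point): bystander: clear grey valve cartridge with two black O-rings, 24 mm across, 62 mm tall, standing; point at its centre
- ring_nut_mid (a point): bystander: black ring nut 44 mm across, 18 mm tall, lying flat; point at its centre
- elbow_mid (a point): bystander: black elbow connector, about 60 mm long and 41 mm tall; point in its upright leg, half-way up
- amber_ring_mid (a point): bystander: amber plastic ring 48 mm across, 20 mm tall; point at its centre
- hex_key_mid (a point): bystander: steel hex key 110 mm long, 6 mm thick, lying flat; point at the middle of its long leg
- strike_cap: the flat round steel striking cap on top of the plug's head, 26 mm across, 3 mm thick: the face to tap. Origin at the centre of its underside, 72 mm above the plug's tip and 38 mm above the flange's underside

How it is judged (in metres and radians):
On the way, in this order (a step that is already met when the one before it is completed fails the run):
1. the plug stands upright in the port, let go of (horizontal distance between plug_mid and port_rim below 0.005 m and z of plug_mid in the frame of port_rim below 0.0235 m and angle between plug_mid's own z axis and vertical below 0.15 rad and contact force between the fingers and plug below 0.05 N), for 0.2 s.
2. the plug, driven deeper than its own weight takes it, stands firm under a tap of at least 20 N on its cap (horizontal distance between plug_mid and port_rim below 0.003 m and z of plug_mid in the frame of port_rim below 0.0173 m and contact force between the fingers and strike_cap above 20 N), for 0.02 s.
At the end, for the whole second after the job is handed in: the plug is released and at rest in the port, on its axis within 3 mm, upright within 0.06 rad, driven in so that plug_mid is less than 17.3 mm above the rim (flange less than 13.8 mm above it) (horizontal distance between plug_mid and port_rim below 0.003 m and z of plug_mid in the frame of port_rim below 0.0173 m and angle between plug_mid's own z axis and vertical below 0.06 rad and linear speed of plug below 0.01 m/s); the robot touches nothing.
It fails at once if the plug's cap is tapped with more than 35 N (contact force between the fingers and strike_cap above 35 N).
It fails at once if the plug is rammed into the block with more than 70 N summed over its contacts (wedging included) (contact force between plug and block above 70 N).
It fails at once if a bystander is moved by more than 30 mm (distance of any of cartridge_mid, ring_nut_mid, elbow_mid, amber_ring_mid, hex_key_mid from where it was at the start of the episode above 0.03 m).
It also fails if it takes over 51 s, if anything falls off the work surface, if the arm or the gripper's body presses on something with over 40 N, if the wrist force passes 120 N, or if a joint passes its speed limit or range.

## Working session

There is one attempt and no reset: what is moved stays moved. The work goes in short steps, Python scripts to look and compute and a tool call to move; the robot and the scene stay as the last step left them, time stands still between calls to the robot, and variables do not carry over. Pictures are saved under pics/ and viewed, at most 10 in all, crops included, and the job is handed in when it is done.

Besides the shell and the picture viewer there is one more tool, called after ">>>" as name(argument=value, ...) on one line, values as JSON. arm_command: Moves the arm, as the interface text tells. Its arguments: {"type":"object","properties":{"steps":{"type":"array","items":{"type":"array","items":{"type":"number"}}},"force":{"type":"number"}},"required":["steps"]}

```bash
mkdir -p pics; cat > h.py <<'E'
import numpy as np, cv2
from cell import monitor, imaging, job, find_in, trace
def ray(c,u,v,fish=False):
    K=c["mtx"];V=np.array(c["view"]);x=(u-K[0][2])/K[0][0];y=(v-K[1][2])/K[1][1]
    if fish:
        r=np.hypot(x,y);s=np.sin(r)/r if r>1e-9 else 1;d=np.array([x*s,y*s,np.cos(r)])
    else: d=np.array([x,y,1.])
    R=V[:3,:3];d=R.T@d;return -R.T@V[:3,3],d/np.linalg.norm(d)
def at_z(c,u,v,z,fish=False):
    o,d=ray(c,u,v,fish);return o+d*(z-o[2])/d[2]
def meet(rays):
    A=np.zeros((3,3));b=np.zeros(3)
    for o,d in rays:
        P=np.eye(3)-np.outer(d,d);A+=P;b+=P@o
    p=np.linalg.solve(A,b);return p,[np.linalg.norm(np.cross(p-o,d)) for o,d in rays]
def proj(c,p,fish=False):
    V=np.array(c["view"]);q=V[:3,:3]@p+V[:3,3];K=c["mtx"]
    if fish:
        r=np.hypot(q[0],q[1]);t=np.arctan2(r,q[2]);q=np.array([q[0]/r*t,q[1]/r*t,1])
    return K[0][0]*q[0]/q[2]+K[0][2],K[1][1]*q[1]/q[2]+K[1][2]
def save(c,n): cv2.imwrite("pics/"+n,c["img"][:,:,::-1])
E
python3 - <<'E'
from h import *
s=monitor.read_state();print({k:np.round(v,3) for k,v in s.items()})
for n in ["scene","side","wrist"]:
    c=imaging.camera(n);save(c,n+"0.png")
    print(n,np.round(c["mtx"],1).tolist(),np.round(c["view"],2).tolist())
    for t in ["plug_mid","port_rim","sleeve_mouth","strike_cap","block","cartridge_mid","ring_nut_mid","elbow_mid","amber_ring_mid","hex_key_mid"]:
        print(t,[(np.round(r["rect"],1).tolist(),round(r["p"],2)) for r in find_in(c,t)[:2]])
a=[cv2.imread(f"pics/{n}0.png") for n in ["scene","side"]]
cv2.imwrite("pics/both.png",cv2.resize(np.vstack(a),(480,600)))
E
```

```text
{'clock': np.float64(0.0), 'joints': array([-1.388,  0.3  ,  1.522, -0.   ,  1.321, -0.067]), 'qd': array([ 0.   , -0.001,  0.   , -0.001, -0.003, -0.   ]), 'effort': array([ 4.0000e-03, -5.3180e+01, -3.5273e+01,  7.1000e-02,  2.4000e-02,
       -0.0000e+00]), 'eef_pos': array([ 135.933, -532.684,  223.86 ]), 'eef_rot': array([-3.14, -0.  ,  0.25]), 'wrist_force': array([ 0.723, -0.993, -0.126]), 'moment': array([-0.035,  0.009, -0.031]), 'finger_force': np.float64(0.0), 'finger_gap': np.float64(93.931)}
scene [[433.0, 0.0, 314.0], [0.0, 433.0, 197.5], [0.0, 0.0, 1.0]] [[0.57, 0.82, 0.0, -347.94], [0.57, -0.39, -0.73, -219.47], [-0.6, 0.41, -0.69, 1170.61], [0.0, 0.0, 0.0, 1.0]]
plug_mid [([386.4, 164.8, 18.4, 29.2], 0.71), ([475.8, 212.0, 30.2, 24.2], 0.66)]
port_rim [([170.7, 285.9, 152.0, 132.6], 0.65)]
sleeve_mouth [([169.7, 285.6, 149.9, 130.4], 0.57), ([475.8, 214.0, 24.1, 20.6], 0.48)]
strike_cap [([386.5, 156.4, 10.7, 5.8], 0.47)]
block [([171.2, 285.9, 154.0, 133.2], 0.61)]
cartridge_mid [([318.8, 195.6, 9.4, 28.5], 0.53)]
ring_nut_mid [([387.5, 237.7, 32.7, 24.2], 0.64)]
el
[... 466 characters left out ...]
, 74.5, 65.8], 0.58)]
cartridge_mid [([318.5, 234.5, 13.2, 33.0], 0.87), ([250.4, 227.6, 20.4, 19.5], 0.23)]
ring_nut_mid [([248.9, 229.6, 19.5, 18.1], 0.85)]
elbow_mid [([203.4, 292.5, 24.6, 33.6], 0.83), ([318.6, 234.6, 12.0, 29.3], 0.42)]
amber_ring_mid [([166.8, 268.4, 23.7, 26.1], 0.76), ([249.3, 228.8, 21.0, 16.5], 0.38)]
hex_key_mid [([365.2, 278.8, 35.4, 15.8], 0.56)]
wrist [[309.7, 0.0, 322.8], [0.0, 309.7, 202.3], [0.0, 0.0, 1.0]] [[0.25, -0.97, -0.0, -550.06], [-0.93, -0.24, 0.27, -27.43], [-0.26, -0.07, -0.96, 392.69], [0.0, 0.0, 0.0, 1.0]]
plug_mid []
port_rim []
sleeve_mouth []
strike_cap []
block []
cartridge_mid []
ring_nut_mid []
elbow_mid []
amber_ring_mid []
hex_key_mid []
```

View pics/scene0.png

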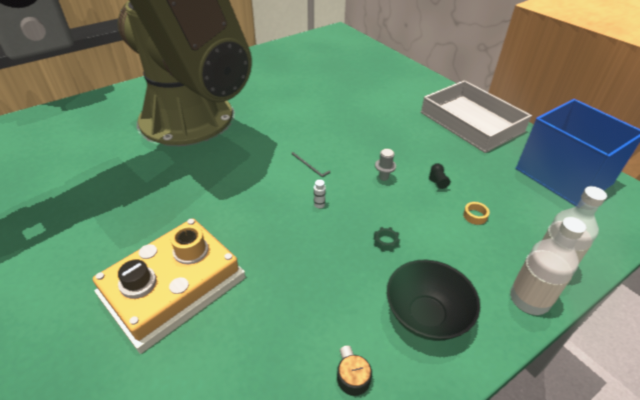

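View pics/side0.png

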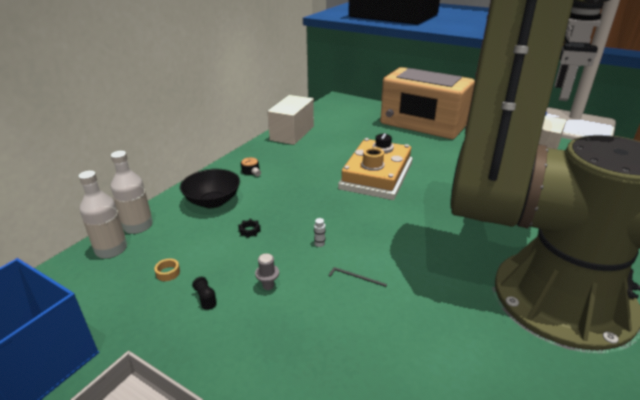

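The scene picture shows the plug at (386,165), port mouth about (188,236), and the knob at (133,270). The side picture shows the plug at (267,271), port mouth about (373,152), and the knob at (384,139). The bystanders stand well apart from the plug: cartridge at (319,195) and hex key at (310,163) in the scene picture.

```bash
python3 - <<'E'
from h import *
a=imaging.camera("scene");b=imaging.camera("side")
def m(p,q): 
    r=meet([ray(a,*p),ray(b,*q)]);return np.round(r[0],1),np.round(r[1],1)
print("plug",m((386.4,164.8),(267.9,270.6)))
print("port",m((188,237),(373,152)))
print("knob top",m((133,268),(384,137)))
for n,p,q in [("cart",(318.8,195.6),(318.5,234.5)),("nut",(387,238),(249,229)),("elb",(440,176),(203,292)),("ring",(475,213),(167,268)),("hex",(310,163),(362,277))]: print(n,m(p,q))
C=np.array([np.r_[at_z(a,97,290,10)[:2]],at_z(a,139,339,10)[:2],at_z(a,243,277,10)[:2]]);print(C)
for t in ["plug_mid","strike_cap"]:
  for c in (a,b):
    for r in trace(c,t)[:1]:
      ys,xs=np.nonzero(r["region"]);print(t,r["p"],xs.min(),xs.max(),ys.min(),ys.max())
t=np.vstack([cv2.resize(a["img"][190:300,90:260],(680,440))])
cv2.imwrite("pics/port.png",t[:,:,::-1])
E
```

```text
plug (array([495.5, 271.6,  40. ]), array([3.6, 3.6]))
port (array([ 498.1, -182.5,   94.4]), array([2.7, 2.7]))
knob top (array([ 511.7, -279.2,   94.6]), array([1.6, 1.6]))
cart (array([481.5, 103.4,  24. ]), array([0.2, 0.2]))
nut (array([640.7, 152.6,   8. ]), array([1.5, 1.5]))
elb (array([577. , 364.4,  19.3]), array([0.8, 0.8]))
ring (array([694.8, 346.7,  11. ]), array([0.3, 0.3]))
hex (array([352.1, 160.3,   3.2]), array([7.3, 7.3]))
[[ 447.54136514 -344.54862875]
 [ 580.26903593 -314.31142917]
 [ 566.82042545 -122.02592987]]
plug_mid 0.64 376 395 149 180
plug_mid 0.82 255 278 254 289
strike_cap 0.48 259 272 254 262
```

View pics/port.png

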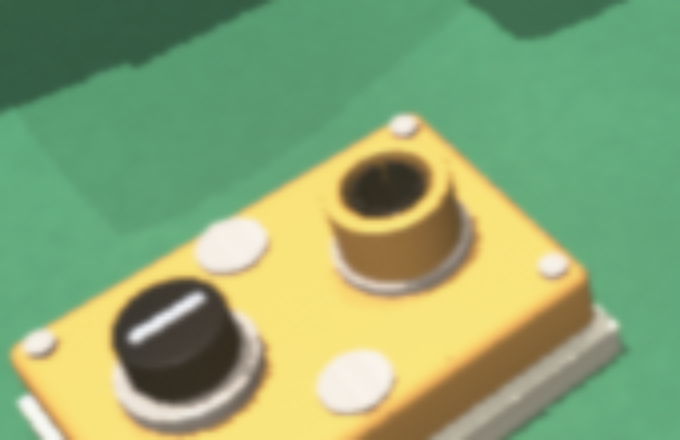

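The crop puts the mouth centre at scene (187,237.5), and the port-to-knob distance of 98 mm agrees with the 100 mm given. Next I hover above the plug.

>>> arm_command(steps=[[0.75,547,-690,10,0],[0.75,547,-690,10,0],[0.75,547,-690,10,0],[0.75,547,-690,10,0],[0.75,547,-690,10,0],[0.75,547,-690,10,0],[0.75,547,-690,10,0],[0.75,547,-690,10,0],[0.75,547,-690,10,0],[0.75,547,-690,10,0],[0.75,547,-690,10,0],[0.75,547,-690,10,0],[0.75,547,-690,10,0],[0.75,547,-690,10,0],[0.75,547,-690,10,0],[0.75,547,-690,10,0],[0.75,547,-690,10,0],[0.75,547,-690,10,0]])

```text
clock: 4.2
eef_pos: [495.4, 270.0, 215.0]
eef_rot: [-3.141, -0.001, 0.249]
wrist_force: [-0.1, 0.0, -0.6]
finger_gap: 70.8
finger_force: 0.0
```

```bash
python3 - <<'E'
from h import *
w=imaging.camera("wrist");save(w,"w1.png")
print(monitor.read_state()["clock"],monitor.read_state()["eef_pos"],proj(w,np.array([495.5,271.6,75]),True))
for t in ["plug_mid","strike_cap"]:
  for r in trace(w,t)[:2]:
    (x,y),rad=cv2.minEnclosingCircle(np.argwhere(r["region"])[:,::-1].astype(np.float32)); ys,xs=np.nonzero(r["region"])
    print(t,r["p"],r["rect"],xs.mean(),ys.mean(),at_z(w,xs.mean(),ys.mean(),75,True))
E
```

```text
4.25 [495.42037822 270.09838762 214.96008084] (np.float64(321.10098283209845), np.float64(197.26090530166698))
strike_cap 0.86 [319.2, 199.2, 23.6, 22.0] 319.2889344262295 198.75409836065575 [493.54726949 272.98670317  75.        ]
```

View pics/w1.png

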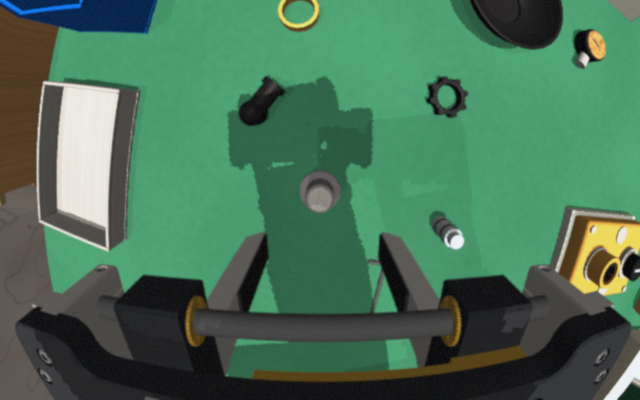

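The wrist view shows the plug's cap at (319,199), which gives (493.5, 273), close to the first estimate. I descend and grasp the head.

>>> arm_command(steps=[[0.75,-1.1,-3.3,50,0],[0.75,-1.1,-3.3,100,0],[0.75,-1.1,-3.3,140,0],[0.75,-1.1,-3.3,152,0],[0.75,-1.1,-3.3,152,0],[0.3,-1.1,-3.3,152,0],[0.2,-1.1,-3.3,152,0],[0.2,-1.1,-3.3,152,0],[0.2,-1.1,-3.3,152,0],[0.2,-1.1,-3.3,152,0],[0.2,-1.1,-3.3,152,0]], force=20)

```text
clock: 5.72
eef_pos: [493.6, 273.9, 62.6]
eef_rot: [-3.142, -0.0, 0.25]
wrist_force: [-0.8, 0.3, 2.3]
finger_gap: 29.5
finger_force: 20.0
```

Gripped with a 29.5 mm gap. Now I lift and stop 75 mm short of the port, so the camera sees its mouth unobstructed.

>>> arm_command(steps=[[0.2,0,0,-50,0],[0.2,0,0,-100,0],[0.2,-30,20,-155,0],[0.2,-185,443,-155,0],[0.2,-185,443,-155,0],[0.2,-185,443,-155,0],[0.2,-185,443,-155,0],[0.2,-185,443,-155,0],[0.2,-185,443,-155,0],[0.2,-185,443,-155,0],[0.2,-185,443,-155,0],[0.2,-185,443,-155,0],[0.2,-185,443,-155,0],[0.2,-185,443,-155,0],[0.2,-185,443,-155,0]])

```text
clock: 7.6
eef_pos: [424.0, -200.4, 217.5]
eef_rot: [3.142, -0.0, 0.251]
wrist_force: [0.7, -0.2, -1.0]
finger_gap: 29.5
finger_force: 20.0
```

```bash
python3 - <<'E'
from h import *
w=imaging.camera("wrist");save(w,"w2.png")
s=monitor.read_state();print(s["clock"],s["eef_pos"],s["eef_rot"],proj(w,np.array([498,-182.5,95]),True))
for t in ["port_rim","sleeve_mouth","plug_mid"]:
  for r in trace(w,t)[:2]:
    ys,xs=np.nonzero(r["region"]);print(t,r["p"],r["rect"],xs.mean(),ys.mean())
E
```

```text
7.65 [ 423.96103389 -200.61887346  217.52580123] [ 3.14153025e+00 -1.24607447e-04  2.50785866e-01] (np.float64(323.68829681816504), np.float64(121.29730740731556))
port_rim 0.57 [367.4, 127.9, 193.4, 144.9] 366.25986587567706 127.05575616885908
sleeve_mouth 0.62 [368.3, 127.6, 193.0, 145.1] 366.14887495705943 127.01275334936447
plug_mid 0.83 [321.5, 247.8, 63.3, 77.7] 322.7847775777835 249.46721522242223
```

View pics/w2.png

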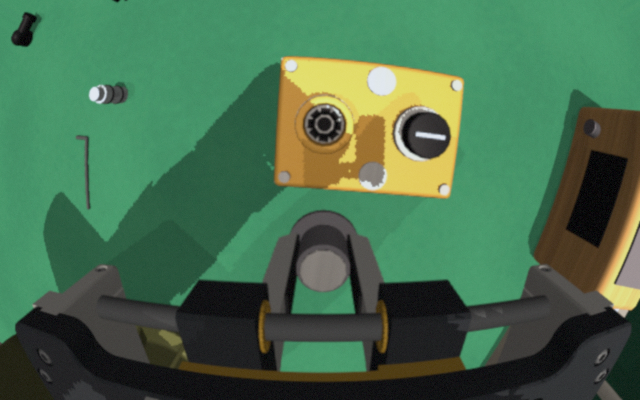

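The wrist view shows the port mouth at about (324,124), unobstructed, and the held plug's cap at about (323,268). I refine both.

```bash
python3 - <<'E'
from h import *
w=imaging.camera("wrist");g=w["img"].astype(int)
s=monitor.read_state();p=s["eef_pos"]
# amber-ness: dark mouth = low R within window
m=((g[:,:,0]<110)).astype(np.uint8);win=np.zeros_like(m);cv2.circle(win,(324,124),26,1,-1)
n,l,st,ce=cv2.connectedComponentsWithStats(m*win);i=1+np.argmax(st[1:,4])
print(st[i],ce[i])
cn,_=cv2.findContours((l==i).astype(np.uint8),0,1);c=max(cn,key=cv2.contourArea);el=cv2.fitEllipse(c);print(el)
u,v=el[0]
for z in (93,95,100): print(z,np.round(at_z(w,u,v,z,True),1))
# heights from stereo of rim
a=imaging.camera("scene");b=imaging.camera("side")
print(np.round(meet([ray(a,187,237.5),ray(w,u,v,True)]),1) if 0 else [np.round(x,1) for x in meet([ray(a,187,237.5),ray(b,373,152),ray(w,u,v,True)])])
# held plug
for t in ["strike_cap"]:
  for r in trace(w,t)[:1]:
    ys,xs=np.nonzero(r["region"]);print(r["p"],xs.mean(),ys.mean(),at_z(w,xs.mean(),ys.mean(),p[2]+12.4,True),p)
cv2.imwrite("pics/w2c.png",cv2.resize(w["img"][90:160,270:380],(770,490),interpolation=cv2.INTER_CUBIC)[:,:,::-1])
E
```

```text
[ 303  106   42   39 1055] [322.79620853 126.05971564]
((323.14532470703125, 125.5263671875), (37.504356384277344, 40.29106521606445), 110.00764465332031)
93 [ 493.9 -183.6   93. ]
95 [ 494.  -183.6   95. ]
100 [ 494.1 -183.6  100. ]
[array([ 496.4, -183.6,   93.6]), array([3.2, 2.1, 2.5])]
0.83 322.54663212435236 269.85816062176167 [ 424.24308461 -201.00333758  229.87250508] [ 423.83741409 -201.06197841  217.47250508]
```

View pics/w2c.png

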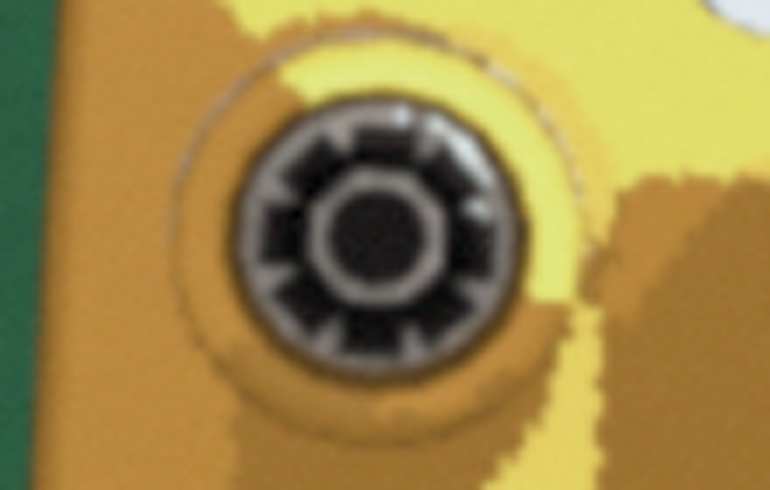

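The crop shows the mouth (dark circle and outer rim agree) centred at (324.3,123.9). That gives about (495.5, -184.2), since the shadow had biased the ellipse fit. Now I move over it.

>>> arm_command(steps=[[0.2,50,1.4,0,0],[0.2,73.3,1.4,0,0],[0.2,73.3,1.4,20,0],[0.2,73.3,1.4,40,0],[0.2,73.3,1.4,40,0],[0.2,73.3,1.4,40,0]])

```text
clock: 8.75
eef_pos: [495.4, -184.6, 178.3]
eef_rot: [3.141, -0.001, 0.25]
wrist_force: [0.6, 0.8, -0.4]
finger_gap: 29.8
finger_force: 20.0
```

```bash
python3 - <<'E'
from h import *
s=monitor.read_state();print(s["clock"],s["eef_pos"],s["wrist_force"])
o=[]
for n,q in [("wrist",None),("scene",None),("side",None)]:
    c=imaging.camera(n);u,v=proj(c,np.array([495.5,-184.2,110]),n=="wrist");print(n,u,v,s["clock"])
    x,y=int(u),int(v);k=40 if n!="wrist" else 80
    x=min(max(x,k),640-k);y=min(max(y,k),400-k)
    o.append(cv2.resize(c["img"][y-k:y+k,x-k:x+k],(266,266),interpolation=cv2.INTER_CUBIC))
cv2.imwrite("pics/h3.png",np.hstack(o)[:,:,::-1])
E
```

```text
8.75 [ 495.42456504 -184.59645173  178.29502392] [ 0.60949461  0.84062457 -0.3618724 ]
wrist 322.04255996730507 221.0924499123599 8.75
scene 183.1240260883469 229.460037745828 8.75
side 373.6613348914987 147.02741268585356 8.75
```

View pics/h3.png

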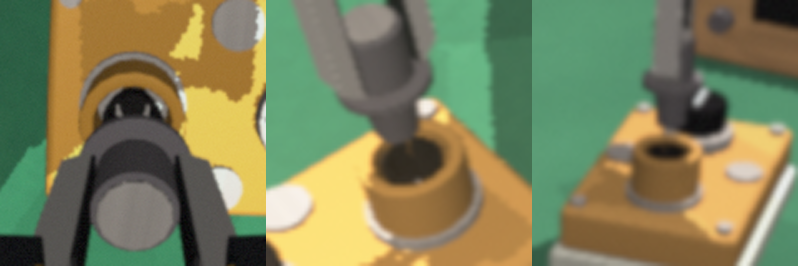

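The tip hovers just above the mouth and looks centred from the wrist, but the scene and side views hint at a few mm of offset. I check with projected circles: red for the plug at the TCP, blue for the estimated rim.

```bash
python3 - <<'E'
from h import *
s=monitor.read_state();p=s["eef_pos"];o=[]
for n in ["scene","side"]:
    c=imaging.camera(n);u,v=proj(c,np.array([495.5,-184.2,125]));x,y=int(u)-32,int(v)-45;k=6
    im=cv2.resize(c["img"][y:y+90,x:x+64],None,fx=k,fy=k,interpolation=cv2.INTER_CUBIC)
    def circ(ctr,r,col):
        P=[proj(c,ctr+np.array([r*np.cos(t),r*np.sin(t),0])) for t in np.linspace(0,6.283,60)]
        cv2.polylines(im,[np.int32([((a-x+.5)*k,(b-y+.5)*k) for a,b in P])],True,col,1)
    tip=p-np.array([0,0,62.6])
    circ(tip+[0,0,75],13,(255,0,0));circ(tip+[0,0,34],23,(255,0,0));circ(tip,8.5,(255,0,0))
    R=np.array([495.5,-184.2,94]);circ(R,27,(0,0,255));circ(R-[0,0,24],27,(0,0,255))
    o.append(im)
cv2.imwrite("pics/h4.png",np.hstack(o)[:,:,::-1]);print(s["clock"],p)
E
```

```text
8.9 [ 495.40929658 -184.58255242  178.30119073]
```

View pics/h4.png

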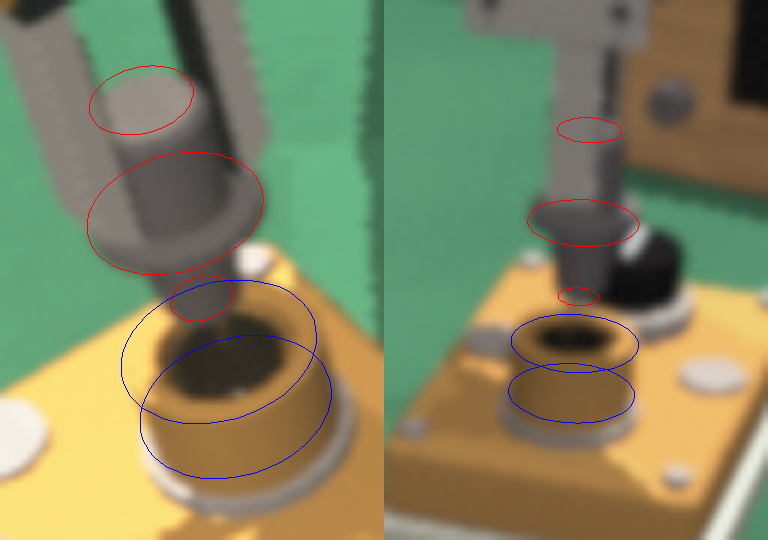

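In the scene view the plug and port circles are both off from the image by nearly the same amount, about (+5,+8) and (+4,+6) at 6x zoom. The side view agrees too, so the plug is aligned within about 1 mm. I lower it, feeling for contact.

>>> arm_command(steps=[[0.2,0,0,10,0],[0.2,0,0,20,0],[0.2,0,0,26,0],[0.2,0,0,30,0],[0.2,0,0,33,0],[0.2,0,0,36,0],[0.2,0,0,36,0]])

```text
clock: 9.88
eef_pos: [495.2, -184.3, 141.3]
eef_rot: [-3.141, -0.0, 0.25]
wrist_force: [3.6, 3.0, -2.0]
finger_gap: 29.7
finger_force: 20.0
```

>>> arm_command(steps=[[0.2,0.7,-0.3,1,0],[0.2,0.9,-0.4,2,0],[0.2,0.9,-0.4,3,0],[0.2,0.9,-0.4,3,0]])

```text
clock: 10.38
eef_pos: [495.9, -183.8, 138.4]
eef_rot: [-3.142, 0.0, 0.25]
wrist_force: [0.4, 3.0, 1.7]
finger_gap: 29.6
finger_force: 20.0
```

>>> arm_command(steps=[[0.2,0.2,-0.8,1,0],[0.2,0.2,-0.8,2,0],[0.2,0.2,-0.8,2,0]])

```text
clock: 10.75
eef_pos: [496.0, -183.2, 136.6]
eef_rot: [3.141, -0.0, 0.25]
wrist_force: [0.2, 0.0, 4.0]
finger_gap: 29.3
finger_force: 20.0
```

The lateral forces are gone and it carries 4 N vertically at z=136.6, so the plug is snug. Release, rise, close the fingers.

>>> arm_command(steps=[[0.45,0,0,0,0],[0.6,0,0,0,0],[0.6,0,0,0,0],[0.6,0,0,0,0],[0.6,0,0,-30,0],[0.6,0,0,-55,0],[0,0,0,-55,0],[0,0,0,-55,0],[0,0,0,-55,0],[0,0,0,-55,0],[0,0,0,-55,0],[0,0,0,-55,0]])

```text
clock: 12.25
eef_pos: [495.9, -183.0, 191.3]
eef_rot: [-3.141, 0.0, 0.25]
wrist_force: [-0.4, 0.1, -0.6]
finger_gap: 1.5
finger_force: 0.0
```

```bash
python3 - <<'E'
from h import *
s=monitor.read_state();print(s["clock"],s["eef_pos"],s["wrist_force"],s["finger_gap"])
o=[]
for n in ["scene","side"]:
    c=imaging.camera(n);u,v=proj(c,np.array([495.5,-184.2,125]));x,y=int(u)-32,int(v)-45
    o.append(cv2.resize(c["img"][y:y+90,x:x+64],None,fx=6,fy=6,interpolation=cv2.INTER_CUBIC))
cv2.imwrite("pics/h5.png",np.hstack(o)[:,:,::-1])
E
```

```text
12.25 [ 495.91069178 -182.97467194  191.33574058] [-0.42821827  0.11891814 -0.56531934] 1.507997393761121
```

View pics/h5.png

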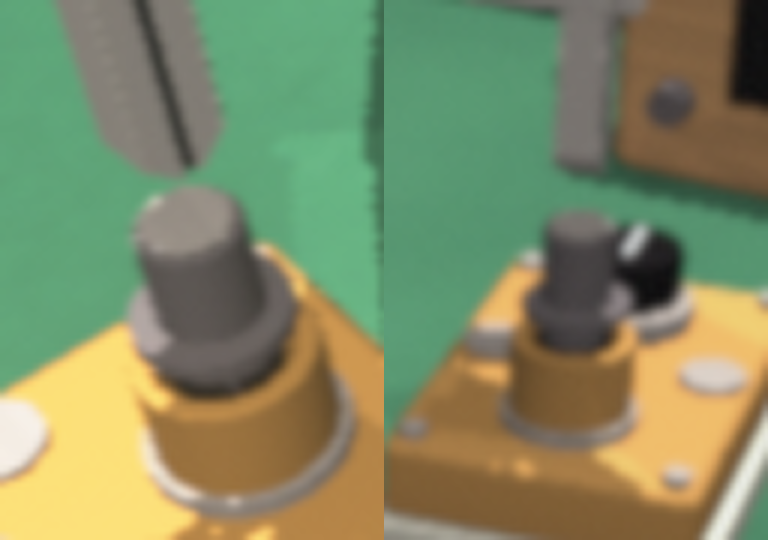

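The plug stands upright in the port with the closed fingers right above its cap (scene crop: cap at (190,225), tips at (180,170)). I descend to near contact and feel.

>>> arm_command(steps=[[0,0,0,12,0],[0,0,0,19,0],[0,0,0,22,0],[0,0,0,23.5,0],[0,0,0,24.5,0],[0,0,0,24.5,0]])

```text
clock: 13.1
eef_pos: [496.2, -183.1, 167.4]
eef_rot: [3.141, -0.001, 0.25]
wrist_force: [-1.0, 0.4, 3.8]
finger_gap: 0.5
finger_force: 2.2
```

>>> arm_command(steps=[[0,0,0,1,0],[0,0,0,2,0],[0,0,0,3,0],[0,0,0,3,0]])

```text
clock: 13.6
eef_pos: [496.2, -183.1, 164.5]
eef_rot: [3.141, -0.001, 0.25]
wrist_force: [-1.2, -1.3, 5.4]
finger_gap: 0.3
finger_force: 2.9
```

>>> arm_command(steps=[[0,0,0,0.7,0],[0,0,0,1.4,0],[0,0,0,2,0],[0,0,0,2,0]])

```text
clock: 14.1
eef_pos: [496.3, -183.1, 162.7]
eef_rot: [3.141, -0.001, 0.25]
wrist_force: [-1.2, 0.9, 7.0]
finger_gap: 0.9
finger_force: 3.6
```

>>> arm_command(steps=[[0,0,0,0.5,0],[0,0,0,1,0],[0,0,0,1.5,0],[0,0,0,1.5,0]])

```text
clock: 14.6
eef_pos: [496.3, -183.1, 161.3]
eef_rot: [3.141, -0.001, 0.25]
wrist_force: [-1.5, 0.6, 7.8]
finger_gap: -0.0
finger_force: 4.1
```

>>> arm_command(steps=[[0,0,0,0.5,0],[0,0,0,1,0],[0,0,0,1,0]])

```text
clock: 14.98
eef_pos: [496.3, -183.1, 160.4]
eef_rot: [3.14, -0.001, 0.25]
wrist_force: [-1.2, 1.1, 9.1]
finger_gap: 0.4
finger_force: 4.4
```

>>> arm_command(steps=[[0,0,0,0.5,0],[0,0,0,1,0],[0,0,0,1,0]])

```text
clock: 15.35
eef_pos: [496.4, -183.2, 159.5]
eef_rot: [3.14, -0.001, 0.25]
wrist_force: [-0.7, 0.3, 8.8]
finger_gap: 0.3
finger_force: 4.6
```

>>> arm_command(steps=[[0,0,0,0.5,0],[0,0,0,1,0],[0,0,0,1.5,0],[0,0,0,1.5,0]])

```text
clock: 15.85
eef_pos: [496.4, -183.2, 158.0]
eef_rot: [3.14, -0.002, 0.25]
wrist_force: [-1.5, 1.4, 10.1]
finger_gap: 0.4
finger_force: 5.0
```

>>> arm_command(steps=[[0,0,0,0.5,0],[0,0,0,1,0],[0,0,0,1,0]])

```text
clock: 16.23
eef_pos: [496.7, -183.3, 157.7]
eef_rot: [3.14, -0.002, 0.25]
wrist_force: [-2.5, 0.7, 15.4]
finger_gap: 0.5
finger_force: 7.8
```

It has stiffened at z≈157.7, which is probably the end stop. Small increments for the firm last tap.

>>> arm_command(steps=[[0,0,0,0.4,0],[0,0,0,0.8,0],[0,0,0,0.8,0]])

```text
clock: 16.6
eef_pos: [496.9, -183.4, 157.5]
eef_rot: [3.139, -0.003, 0.25]
wrist_force: [-3.0, 0.9, 21.3]
finger_gap: 0.9
finger_force: 10.4
```

>>> arm_command(steps=[[0,0,0,0.3,0],[0,0,0,0.6,0],[0,0,0,0.6,0],[0,0,0,0.6,0]])

```text
clock: 17.1
eef_pos: [497.0, -183.4, 157.4]
eef_rot: [3.139, -0.004, 0.25]
wrist_force: [-5.3, 2.9, 26.6]
finger_gap: 0.4
finger_force: 13.1
```

27 N moved it only 0.1 mm, so it is locked. Retreat clear and check.

>>> arm_command(steps=[[0,0,0,-3,0],[0,0,0,-20,0],[0,0,0,-60,0],[0,-50,0,-80,0],[0,-80,0,-80,0],[0,-80,0,-80,0],[0,-80,0,-80,0],[0,-80,0,-80,0]])

```text
clock: 18.1
eef_pos: [419.0, -202.5, 234.4]
eef_rot: [-3.141, 0.0, 0.25]
wrist_force: [-0.2, 0.1, -0.3]
finger_gap: 0.4
finger_force: 0.0
```

```bash
python3 - <<'E'
from h import *
s=monitor.read_state();print(s["clock"],s["eef_pos"],s["wrist_force"])
o=[]
for n,k in [("scene",3),("side",3),("wrist",2)]:
    c=imaging.camera(n);u,v=proj(c,np.array([496,-183.5,115]),n=="wrist");w=133*3//k//3*1;w=130//k
    x,y=int(u)-w,int(v)-w;x=max(x,0);y=max(y,0)
    o.append(cv2.resize(c["img"][y:y+2*w,x:x+2*w],(266,266),interpolation=cv2.INTER_CUBIC))
    if n=="wrist":
        for r in trace(c,"strike_cap")[:1]:
            ys,xs=np.nonzero(r["region"]);print(r["p"],at_z(c,xs.mean(),ys.mean(),138.5,True))
cv2.imwrite("pics/end.png",np.hstack(o)[:,:,::-1])
E
```

```text
18.1 [ 418.99942902 -202.54838163  234.41931482] [-0.15213248  0.1118013  -0.28436683]
0.94 [ 495.90039494 -183.89687731  138.5       ]
```

View pics/end.png

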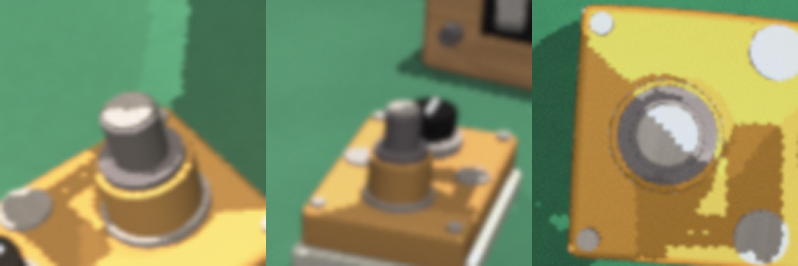

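The plug sits upright and deep in the port, with its flange close to the rim. Its cap measures (495.9, -183.9) against the mouth at (495.5, -184.2), and the fingers are clear.

```bash
python3 -c "
from cell import job
print(job.sign_off())"
```

```text
the job is handed in; nothing more can be done
None
```

The plug is locked in the port and the job is handed in: it went about 10 mm deeper than its own weight took it, a last tap of about 27 N moved it only 0.1 mm more, and the arm finished clear of it at 18 s (no verdict was returned).

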